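# Set the bench air throttle two turns open and hold it

### The job

Set the throttle of the bench air supply with the air shut off: swing the isolator lever fully off, square across the pipe, then wind the handwheel clockwise by its handle until it comes up against its closed stop, and back it off exactly two full turns. Finish with the handle still gripped between the fingers, keeping the wheel still at that setting so that the gland nut can be tightened under it. Leave the jar, the palette and the screwdriver where they are.

Things in the scene. Friction and masses are not known exactly. Their poses are not given: they have to be found in the camera images.
- air_set: fixed steel plate 120 x 420 x 8 mm with a pipe along its y axis, pipe centre 62 mm up. Along plate y: riser elbow -158 mm, ball valve with isolator lever -100, gauge (top 145 mm up) -20, globe valve with handwheel +90, quick coupler to +194. Origin: centre of the plate's underside, on the bench, z up. Place and yaw (within 0.3 rad) differ each run; its -x side faces the robot
- isolator (a joint): isolator lever about its upright pivot, rad: 0 = off (stop; lever square across the pipe, towards plate -x), 1.571 = on (stop; lever along the pipe, towards plate -y, away from the handwheel). Found on or nearly so. Clockwise seen from above turns it off. Stays where left; needs about 0.5 N m (7 N at the grip). Lever's bearing = plate yaw + pi + angle
- isolator_pivot (a point): point on the lever's pivot axis at the height of the lever's grip, 110 mm above the bench
- isolator_grip (a point): middle of the lever's black sleeve, 78 mm out from the pivot, 110 mm above the bench. Sleeve 55 mm long (48 to 103 mm from the pivot), 20 mm wide, 12 mm high; its frame turns with the lever, x axis from the tip to the pivot. Space beside and above is free; the elbow below it tops out 81 mm above the bench
- handwheel (a joint): handwheel about its upright stem, rad, counted over full turns: 0 = closed stop; grows as the valve opens, anticlockwise seen from above; one turn is 6.283, travel 22. Found half to one and a half turns open. Stiff (0.25 N m, 5 N at the handle), stays where left. Wheel and handle rise 2.5 mm per turn as it opens. Handle's bearing from the hub = plate yaw + pi + angle
- wheel_hub (a point): centre of the handwheel on its axis, at the height of the rim's middle (180 mm above the bench when closed). Plain aluminium wheel, 122 mm over the rim, rim 14 mm thick, three spokes; the hub nut stands 14 mm above this point.
- crank_grip: the handwheel's black upright handle: a barrel 54 mm tall, 15 mm thick at the foot, 21 mm at its thickest (2 to 16 mm above its middle), spinning freely on a pin in the rim 52 mm from the wheel's axis. Origin: on its axis at mid height (218 mm above the bench when closed), z up. The boss under it ends 28 mm below the origin. Its own yaw means nothing
- jar: bystander: closed glass jar with a copper lid, 80 mm across, 120 mm tall, standing beyond the air set; origin under its centre
- palette: bystander: round white paint palette, 140 mm across, 10 mm thick, lying beyond the air set; origin under its centre
- screwdriver: bystander: screwdriver 170 mm long lying on the bench on the robot's side of the air set, its handle about 30 mm thick

How it is judged:
On the way, in this order (a step that is already met when the one before it is completed fails the run):
1. the isolator lever is fully off (value of joint isolator below 0.09 rad), for 0.2 s.
2. the handwheel is wound to its closed stop (value of joint handwheel below 0.1 rad), for 0.2 s.
At the end, for the whole second after the job is handed in: after the lever was put off and the wheel then wound to its stop: the lever is off (within 5 degrees), the wheel stands two turns open from the stop (within 12 degrees) and still, and the fingers grip its handle (more than 15 N) (value of joint isolator below 0.09 rad and value of joint handwheel between 12.356 and 12.776 rad and velocity of joint handwheel between -0.1 and 0.1 rad/s and contact force between the fingers and crank_grip above 15 N); the arm keeps its last pose, push and grip.
It fails at once if the jar is shifted more than 30 mm or knocked over (distance of jar from where it was at the start of the episode above 0.03 m or angle between jar's own z axis and vertical above 0.5 rad).
It fails at once if the palette is shifted more than 30 mm (distance of palette from where it was at the start of the episode above 0.03 m).
It fails at once if the screwdriver is shifted more than 30 mm (distance of screwdriver from where it was at the start of the episode above 0.03 m).
It also fails if it takes over 70 s, if anything falls off the work surface, if the arm or the gripper's body presses on something with over 40 N, if the wrist force passes 120 N, or if a joint passes its speed limit or range.

### The arm

A 7-joint arm with a two-finger parallel gripper is mounted at the origin on the work surface. World frame = base frame: x ahead of the robot, y to its left, z up, the work surface at z = 0. Lengths are in m, angles in rad, forces in N, time in s.
With the tool pointing down it reaches from about 0.35 to 0.9 m from the base axis. Payload 8.1 kg.
Tool frame: the origin (TCP) lies midway between the tips of the shut fingers; the grasp point (between the pads) lies arm.grasp_offset behind it (arm.grasp_offset is the distance from the TCP to the grasp point, in m); z points along the fingers, y is the line along which they close (so a half turn about z gives the same grasp; the last joint's range is limited). The gripper opens to 92 mm and grips with 3 to 60 N. Pads are 19 mm wide; open, the fingers measure 130 mm over their backs; the gripper's body (75 mm by 190 mm) begins 47 mm behind the grasp point.
Start: joints at [-1.37, 0.434, 0.025, 1.573, -0.012, 1.134, -0.075], TCP at [0.187, 0.596, 0.188] pointing down, gripper open.
Joint ranges: [-2.62, 2.62], [-0.44, 2.09], [-1.27, 1.32], [0.08, 2.57], [-1.32, 4.46], [0.12, 2], [-2.74, 2.74]. Speed limits (rad/s): [2.22, 2.22, 3.01, 3.01, 3.14, 3.14, 3.14].

### API

Orientations are given as a rotation vector (axis times angle).
In Python, from cell import observe, imaging, arm gives the robot as it stands.
- The arm moves only by the tool apply_moves, never from a script. Its argument "commands" is a list of rows, each a list of 5 numbers: the opening in per cent of the stroke, from 0 (shut) to 100 (fully open), then the shift along the world's x, y, z in units of 0.06 m (1.0 is 0.06 m), then the turn about the world's z in units of 0.5 rad (1.0 is 0.5 rad). A call has 1 to 12 rows; each row shifts and turns the commanded pose from where the row before left it; what a row does not reach is not made up. A row lasts 1/8 s, in which the tool goes at most 62.5 mm and 10.7 degrees, less where a joint would pass 70% of its speed; a pose out of reach is approached as far as the arm can. A call with a number of a shift or a turn outside -1 to 1 is refused whole. A call with a gripper value outside its range is refused whole. The fingers move at their own pace and stop on an object; "newtons" is the grip in N (left out, the last holds). Time passes only in rows, so rows that do not move let the fingers close. It gives the time, the measured TCP pose, the force, the opening and the grip force at its end, in the units of the state.
- observe(): the state, without advancing time (a new reading comes with each control period).
- imaging.get_image(name): name is "scene" or "side" or "wrist"; returns (picture, depth): 480x640x3 uint8, red, green, blue; 480x640 float32, m along the optical axis (not along the pixel's ray), 0 where there is no reading.
- imaging.camera_params(name): a dict with "camera_matrix" (3x3 intrinsics, pixels), "dist" ([k1, k2, p1, p2, k3] as OpenCV has them; the pictures are not rectified), "origin" and "rotation" of the camera in the world; the wrist camera has in their place "tool_from_camera" (4x4, takes a point from camera to tool coordinates, whose origin is the TCP and whose axes are the flange's). Camera axes: x right, y up, looking along -z (the intrinsics and any distortion apply to the point x, -y, -z); pixel columns grow to the right and rows downward; lengths in m; the calibration is good to about 2 mm. A picture is of the moment at which its call begins: read the wrist's pose just before it. camera_params takes no time and is no camera call.
- arm.sign_off(): hands the job in; it is judged then, once.
The state is a dict: "clock": time; "joints": joint angles; "dq": joint speeds; "joint_efforts": joint torques, N m; "position": TCP position; "ee_rot": TCP orientation; "force": force on the tool from outside, world axes, zero at the start; "ft_torque": the same for the moment, N m; "width": opening from 0.0 (shut) to 1.0 (fully open); "gripper_force": force on a finger pad.
Only numpy, scipy, OpenCV 4.12 (cv2) and the standard library are available. Lean on these libraries where they do the work, as an engineer would, in place of code of your own. Each camera call takes 0.05 s, during which the arm holds its last target. There are 200 camera calls.

## Working session

There is one attempt and no reset: what is moved stays moved. The work goes in short steps, Python scripts to look and compute and a tool call to move; the robot and the scene stay as the last step left them, time stands still between calls to the robot, and variables do not carry over. Pictures are saved under pics/ and viewed, at most 10 in all, crops included, and the job is handed in when it is done.

Besides the shell and the picture viewer there is one more tool, called as name(argument=value, ...), one argument or row to a line, values as JSON. apply_moves: Moves the arm, as the interface text tells. Its arguments: {"type":"object","properties":{"commands":{"type":"array"},"newtons":{"type":"number"}},"required":["commands"]}

```bash
ls; mkdir -p pics
python3 - <<'E'
from cell import observe, imaging, arm
import cv2,numpy as np
o=observe();print(o);print(arm.grasp_offset)
for n in("scene","side"):
    im,d=imaging.get_image(n);cv2.imwrite(f"pics/{n}0.png",im[:,:,::-1]);np.savez(f"pics/{n}0.npz",im=im,d=d)
    print(n,imaging.camera_params(n))
print(imaging.camera_params("wrist"))
E
```

```text
pics
{'clock': 0.0, 'joints': array([-1.36958879,  0.43523097,  0.02496016,  1.57407595, -0.01162551,
        1.13400195, -0.07511426]), 'dq': array([ 0.0001004 , -0.00039909,  0.00103494,  0.00060713,  0.00095595,
        0.00115301, -0.00011214]), 'joint_efforts': array([ 4.54358387e-04, -6.67871761e+01,  9.85509753e-01, -3.14447594e+01,
       -6.04821090e-02,  4.27733653e-02,  1.61617663e-04]), 'position': array([0.18684622, 0.59582517, 0.18714808]), 'ee_rot': array([-4.75496604e-01, -3.10527327e+00,  2.46020280e-03]), 'force': array([ 0.35359153, -0.8624021 ,  0.01974173]), 'ft_torque': array([0.02785069, 0.01082313, 0.04618428]), 'gripper_force': 0.0, 'width': 0.9989361551963295}
0.0188
scene {'camera_matrix': array([[455.15395557,   0.        , 319.92224451],
       [  0.        , 455.15395557, 236.90531125],
       [  0.        ,   0.        ,   1.        ]]), 'dist': array([-0.08538122,  0.        ,  0.        ,  0.        ,  0.        ]), 'origin': array([0.85860873, 0.1528322 , 0.71311088]), 'rotation': array([0.32160605, 0.50842007, 1.90590425])}
side {'camera_matrix': ar
[... 269 characters left out ...]
0174948,  0.58332345]), 'rotation': array([ 0.98996735, -0.39483886, -0.71193429])}
{'camera_matrix': array([[334.1598651 ,   0.        , 317.51201525],
       [  0.        , 334.1598651 , 243.49963264],
       [  0.        ,   0.        ,   1.        ]]), 'dist': array([-0.03133687,  0.        ,  0.        ,  0.        ,  0.        ]), 'tool_from_camera': array([[ 3.34342938e-04,  9.54876093e-01,  2.97004268e-01,
         8.07845555e-02],
       [ 9.99999929e-01, -2.67684525e-04, -2.65105150e-04,
        -3.41634305e-04],
       [-1.73639123e-04,  2.97004335e-01, -9.54876115e-01,
        -1.96102524e-01],
       [ 0.00000000e+00,  0.00000000e+00,  0.00000000e+00,
         1.00000000e+00]])}
```

View pics/scene0.png

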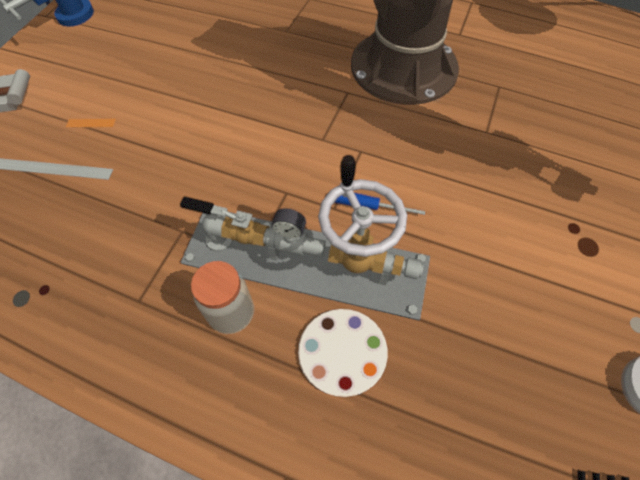

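View pics/side0.png

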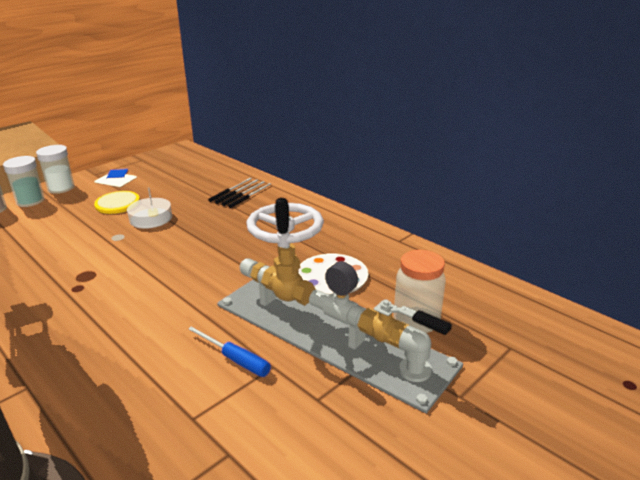

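The scene camera shows the lever sleeve at about (197,205) with its pivot at (242,220), so it is on. The hub is at (363,215), with the handle at (348,170) leaning to the robot side. The screwdriver lies under the wheel's robot side, and the jar and palette are beyond the set.

```bash
cat > h.py <<'E'
import numpy as np,cv2
from scipy.spatial.transform import Rotation as R
from cell import observe, imaging, arm
def pose(n,o=None):
    p=imaging.camera_params(n)
    if n=="wrist":
        T=np.eye(4);T[:3,:3]=R.from_rotvec(o["ee_rot"]).as_matrix();T[:3,3]=o["position"];T=T@p["tool_from_camera"]
        return p,T[:3,:3],T[:3,3]
    return p,R.from_rotvec(p["rotation"]).as_matrix(),p["origin"]
def cloud(n,d,o=None):
    p,Rm,t=pose(n,o);v,u=np.mgrid[:480,:640]
    q=cv2.undistortPoints(np.stack([u,v],-1).reshape(-1,1,2).astype(np.float32),p["camera_matrix"],p["dist"]).reshape(480,640,2)
    c=np.stack([q[...,0]*d,-q[...,1]*d,-d],-1)
    return c@Rm.T+t
def circ(P):
    A=np.c_[2*P[:,:2],np.ones(len(P))];s=np.linalg.lstsq(A,(P[:,:2]**2).sum(1),rcond=None)[0]
    return s[:2],np.sqrt(s[2]+s[:2]@s[:2])
E
python3 - <<'E'
from h import *
for n in("scene","side"):
    f=np.load(f"pics/{n}0.npz");im=f["im"].astype(int);d=f["d"];P=cloud(n,d);z=P[...,2];print(n)
    ok=(d>0)&(P[...,0]>.2)&(P[...,0]<.9)&(abs(P[...,1])<.5)
    gray=(im.max(-1)-im.min(-1)<30)
    pl=ok&gray&(abs(z-.008)<.005)&(im.max(-1)>70)&(im.max(-1)<170)
    if n=="scene": c=(P[230:310,185:430]);m=pl[230:310,185:430]
    else: c=P[260:415,215:465];m=pl[260:415,215:465]
    q=c[m][:,:2].astype(np.float32);r=cv2.minAreaRect(q);print("plate",r,len(q),c[m][:,2].mean())
    rim=ok&(z>.165)&(z<.2)&(im.min(-1)>110)
    q=P[rim]
    for _ in range(5):
        cc,rr=circ(q);q=q[abs(np.hypot(*(q[:,:2]-cc).T)-rr)<.015]
    print("rim",cc,rr,len(q),q[:,2].mean(),np.percentile(q[:,2],95))
    hd=ok&(im.max(-1)<70)&(z>.195);q=P[hd];print("handle",len(q),np.median(q,0),q.min(0),q.max(0))
    lv=ok&(im.max(-1)<70)&(z>.095)&(z<.13);
    q=P[lv];q=q[q[:,1]<cc[1]-.2];print("lever",len(q),np.median(q,0),q.min(0),q.max(0),cv2.minAreaRect(q[:,:2].astype(np.float32)))
E
```

```text
scene
plate ((0.5469455718994141, -0.014922946691513062), (0.12018058449029922, 0.41981229186058044), 7.993717670440674) 8174 0.008590505116341303
rim [0.53680475 0.0755988 ] 0.05259046439354271 2147 0.1885472160988579 0.1914111023562592
handle 354 [0.50514113 0.03973725 0.2352078 ] [0.49226588 0.02980389 0.19769197] [0.50923876 0.04748535 0.24972297]
lever 340 [ 0.57039567 -0.18552938  0.11548169] [ 0.55834576 -0.2134387   0.1083383 ] [ 0.58007285 -0.16111074  0.11942423] ((0.5692143440246582, -0.1872940957546234), (0.018476059660315514, 0.05143333226442337), 5.654542446136475)
side
plate ((0.542811930179596, -0.02004261314868927), (0.4238935112953186, 0.27468204498291016), 83.30885314941406) 8393 0.008667878327699965
rim [0.52879483 0.06984163] 0.052904964940841945 1388 0.18702954668755864 0.19138618164928464
handle 405 [0.49095502 0.03038948 0.22753202] [0.48480069 0.02507876 0.19625254] [0.50233566 0.0406842  0.24962989]
lever 464 [ 0.56143845 -0.19274818  0.11579725] [ 0.55292966 -0.21753741  0.10597352] [ 0.57675025 -0.16369608  0.11983466] ((0.5658178329467773, -0.19045931100845337), (0.020421786233782768, 0.052752938121557236), 7.170233726501465)
```

apply_moves(
  commands=[
    [55, 0, 0, 0.95, 0],
    [55, 0, 0, 0.95, 0],
    [55, 0.4, -0.8, 0, -0.15],
    [55, 0.4, -0.8, 0, -0.15],
    [55, 0.4, -0.8, 0, -0.15],
    [55, 0.4, -0.8, 0, -0.15],
    [55, 0.4, -0.8, 0, -0.15],
    [55, 0.4, -0.8, 0, -0.15],
    [55, 0.4, -0.8, 0, -0.15],
    [55, 0.4, -0.8, 0, -0.15],
    [55, 0.4, -0.8, 0, -0.15],
    [55, 0.4, -0.8, 0, -0.15],
  ],
  newtons=40,
)

```text
clock: 1.6
position: [0.4273, 0.1147, 0.3019]
ee_rot: [-1.583, -2.714, -0.0]
force: [1.3, 0.1, -0.2]
width: 0.545
gripper_force: 0.0
```

apply_moves(
  commands=[
    [55, 0.4, -0.8, 0, -0.15],
    [55, 0.4, -0.8, 0, -0.15],
    [55, 0.4, -0.8, 0, -0.15],
    [55, 0.4, -0.8, 0, -0.15],
    [55, 0.4, -0.8, 0, -0.15],
    [55, 0.3, -0.8, 0, -0.1],
    [55, 0, 0, 0, 0],
    [55, 0, 0, 0, 0],
  ],
)

```text
clock: 2.6
position: [0.5647, -0.1712, 0.3014]
ee_rot: [-2.116, -2.32, 0.001]
force: [0.6, 0.2, -0.7]
width: 0.55
gripper_force: 0.0
```

Run:
```python
from h import *
o=observe();im,d=imaging.get_image("wrist");cv2.imwrite("pics/w1.png",im[:,:,::-1]);P=cloud("wrist",d,o)
M=R.from_rotvec(o["ee_rot"]).as_matrix();print(o["position"],np.degrees(np.arctan2(M[1,1],M[0,1])),M[:,2],o["joints"],o["force"],o["width"])
im=im.astype(int);z=P[...,2]
lv=(d>0)&(im.max(-1)<75)&(z>.1)&(z<.13)&(P[...,1]<-.13);q=P[lv];print("lever",len(q),np.median(q,0),cv2.minAreaRect(q[:,:2].astype(np.float32)))
j=(d>0)&(z>.112)&(z<.13)&(im[...,0]>im[...,2]+60);q=P[j];print("lid",len(q),q.min(0) if len(q) else 0,q.max(0) if len(q) else 0)
f=np.load("pics/scene0.npz");P=cloud("scene",f["d"]);I=f["im"].astype(int);z=P[...,2]
j=(z>.1)&(z<.13)&(I[...,0]>I[...,2]+60);j[:,:150]=0;j[:,300:]=0;j[:250]=0;q=P[j];print("lid",len(q),circ(q),q.min(0),q.max(0))
```

```text
[ 0.56473323 -0.17120813  0.30137849] 5.267278227683616 [-1.08064458e-03  4.73400085e-04 -9.99999304e-01] [-0.32571605  0.35597753  0.7609152   1.52170748 -0.24808494  1.36439392
  0.54702746] [ 0.56403392  0.18286762 -0.70296402] 0.5501113076578324
lever 684 [ 0.56619858 -0.18753208  0.11506025] ((0.5665305256843567, -0.1894373595714569), (0.019125966355204582, 0.05285566300153732), 5.46135139465332)
lid 3163 [ 0.64219252 -0.12811662  0.11205613] [ 0.71113441 -0.05984747  0.1220879 ]
lid 1813 (array([ 0.6792486 , -0.09111863]), np.float64(0.025218484017617705)) [ 0.64353928 -0.12711018  0.10546423] [ 0.7129029  -0.0573791   0.12386927]
```

apply_moves(
  commands=[
    [55, 0.04, -0.3, -0.5, 0],
    [55, 0, 0, -0.8, 0],
    [55, 0, 0, -0.8, 0],
    [55, 0, 0, -0.8, 0],
    [55, 0, 0, -0.55, 0],
    [55, 0, 0, 0, 0],
    [10, 0, 0, 0, 0],
    [10, 0, 0, 0, 0],
    [10, 0, 0, 0, 0],
    [10, 0, 0, 0, 0],
  ],
  newtons=20,
)

```text
clock: 3.9
position: [0.5677, -0.1896, 0.0955]
ee_rot: [2.116, 2.321, 0.001]
force: [1.0, -0.5, 0.3]
width: 0.162
gripper_force: 0.0
```

```bash
cat > arc.py <<'E'
import numpy as np,sys
from h import *
# arc.py cx cy r bearing0 bearing1 n turn(0/1) dz_total : rows with rounding carried over, from the measured pose
cx,cy,r,b0,b1,n,turn,dz=map(float,sys.argv[1:9]);n=int(n)
a=np.radians(np.linspace(b0,b1,n+1));p=np.c_[cx+r*np.cos(a),cy+r*np.sin(a),np.linspace(0,dz,n+1)];p[:,2]+=observe()["position"][2]
cur=p[0].copy()
for i in range(1,n+1):
    s=np.round((p[i]-cur)/.06,2);cur+=s*.06;print([*map(float,s),float(turn and round((a[i]-a[i-1])/.5,2))])
print(p[0],p[-1],observe()["position"])
E
python3 arc.py .561 -.114 .078 -84.5 -172 10 1 0
```

```text
[-0.2, -0.0, 0.0, -0.31]
[-0.19, 0.02, 0.0, -0.31]
[-0.2, 0.06, 0.0, -0.31]
[-0.17, 0.08, 0.0, -0.31]
[-0.17, 0.11, 0.0, -0.31]
[-0.15, 0.14, 0.0, -0.31]
[-0.12, 0.15, 0.0, -0.31]
[-0.1, 0.17, 0.0, -0.31]
[-0.07, 0.19, 0.0, -0.31]
[-0.04, 0.19, 0.0, -0.31]
[ 0.56847597 -0.1916409   0.09551965] [ 0.48375909 -0.1248555   0.09551965] [ 0.56769914 -0.18964856  0.09551965]
```

Run:
```python
from h import *
o=observe();print(o["width"],o["gripper_force"])
im,d=imaging.get_image("wrist");im2,_=imaging.get_image("side")
cv2.imwrite("pics/w2.png",np.hstack([cv2.resize(im,(400,300)),cv2.resize(im2[220:420,300:567],(400,300))])[:,:,::-1])
o=observe();print(o["width"],o["gripper_force"])
```

```text
0.16225820822427742 0.0
0.11164040745484712 0.0
```

View pics/w2.png

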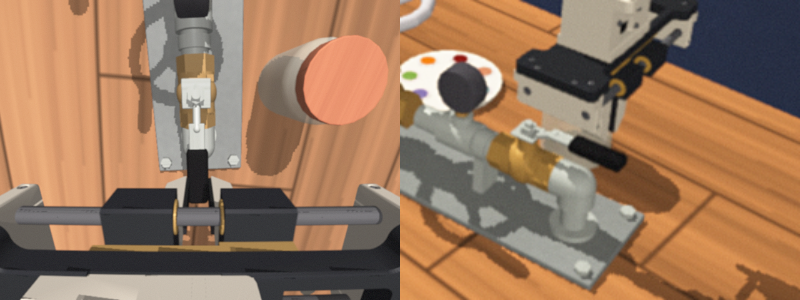

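The left half (wrist) shows the sleeve running under the fingers at (197,175). In the right half (side) the fingers seem to stand behind the sleeve at (600,150). The gap is now smaller than the sleeve, so the grasp missed; I'll look closer.

Run:
```python
from h import *
im,d=imaging.get_image("wrist");im2,d2=imaging.get_image("side")
o=observe();print(o["width"],o["gripper_force"],o["position"])
cv2.imwrite("pics/w3.png",np.hstack([cv2.resize(im[200:400,220:420],(400,400),interpolation=2),cv2.resize(im2[270:370,390:490],(400,400),interpolation=2)])[:,:,::-1])
P=cloud("side",d2)
for v in range(300,345,6): print(v,[(u,*np.round(P[v,u],3).tolist()) for u in range(410,455,10)])
```

```text
0.10112106203030548 0.0 [ 0.56740088 -0.18966254  0.09500256]
300 [(410, 0.482, -0.207, 0.202), (420, 0.483, -0.22, 0.208), (430, 0.484, -0.233, 0.214), (440, 0.572, -0.195, 0.149), (450, 0.766, -0.103, 0.0)]
306 [(410, 0.64, -0.103, 0.055), (420, 0.646, -0.118, 0.059), (430, 0.485, -0.233, 0.205), (440, 0.574, -0.195, 0.138), (450, 0.75, -0.114, 0.001)]
312 [(410, 0.562, -0.156, 0.113), (420, 0.567, -0.169, 0.117), (430, 0.66, -0.129, 0.045), (440, 0.685, -0.133, 0.033), (450, 0.735, -0.124, 0.001)]
318 [(410, 0.637, -0.107, 0.033), (420, 0.557, -0.176, 0.116), (430, 0.566, -0.186, 0.116), (440, 0.689, -0.132, 0.018), (450, 0.719, -0.135, 0.003)]
324 [(410, 0.641, -0.106, 0.018), (420, 0.558, -0.177, 0.106), (430, 0.557, -0.193, 0.115), (440, 0.565, -0.204, 0.117), (450, 0.573, -0.215, 0.118)]
330 [(410, 0.565, -0.157, 0.079), (420, 0.574, -0.168, 0.08), (430, 0.665, -0.13, 0.005), (440, 0.56, -0.208, 0.111), (450, 0.693, -0.152, 0.001)]
336 [(410, 0.556, -0.164, 0.078), (420, 0.561, -0.177, 0.082), (430, 0.656, -0.137, 0.002), (440, 0.668, -0.148, 0.001), (450, 0.68, -0.16, 0.001)]
342 [(410, 0.548, -0.17, 0.075), (420, 0.557, -0.181, 0.076), (430, 0.574, -0.187, 0.069), (440, 0.654, -0.158, 0.003), (450, 0.666, -0.17, 0.002)]
```

View pics/w3.png

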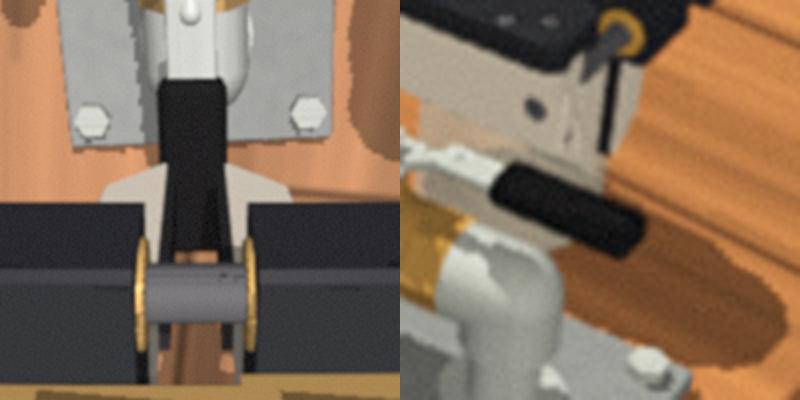

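apply_moves(
  commands=[
    [0, 0, 0, 0, 0],
    [0, 0, 0, 0, 0],
    [0, 0, 0, 0, 0],
  ],
  newtons=20,
)

```text
clock: 4.47
position: [0.5674, -0.1896, 0.0949]
ee_rot: [-2.117, -2.321, 0.0]
force: [0.8, 0.6, 1.0]
width: 0.007
gripper_force: 0.0
```

Run:
```python
from h import *
o=observe()
im,d=imaging.get_image("wrist");print(o["width"],o["gripper_force"],o["position"],o["force"])
im2,_=imaging.get_image("scene")
P=cloud("wrist",d,o)
for v in (285,290,295,300,305,312): print(v,[(u,*np.round(P[v,u],3).tolist()) for u in range(280,360,8)])
cv2.imwrite("pics/w4.png",np.hstack([cv2.resize(im[250:350,260:380],(480,400),interpolation=2),cv2.resize(im2[150:270,150:246],(320,400),interpolation=2)])[:,:,::-1])
```

```text
0.007444591814936296 0.0 [ 0.56738269 -0.18963876  0.09489877] [0.75889958 0.64844039 1.01679313]
285 [(280, 0.536, -0.244, -0.0), (288, 0.544, -0.244, -0.002), (296, 0.552, -0.243, -0.001), (304, 0.559, -0.179, 0.137), (312, 0.563, -0.179, 0.138), (320, 0.568, -0.18, 0.135), (328, 0.571, -0.179, 0.137), (336, 0.589, -0.24, -0.001), (344, 0.597, -0.238, 0.0), (352, 0.605, -0.238, -0.001)]
290 [(280, 0.537, -0.249, -0.0), (288, 0.544, -0.25, -0.002), (296, 0.556, -0.18, 0.143), (304, 0.56, -0.18, 0.142), (312, 0.564, -0.179, 0.143), (320, 0.568, -0.18, 0.14), (328, 0.571, -0.179, 0.142), (336, 0.575, -0.178, 0.144), (344, 0.579, -0.178, 0.142), (352, 0.605, -0.243, -0.001)]
295 [(280, 0.537, -0.255, -0.0), (288, 0.552, -0.18, 0.149), (296, 0.556, -0.18, 0.149), (304, 0.56, -0.179, 0.149), (312, 0.564, -0.18, 0.148), (320, 0.568, -0.181, 0.144), (328, 0.571, -0.178, 0.149), (336, 0.575, -0.179, 0.148), (344, 0.579, -0.178, 0.148), (352, 0.582, -0.177, 0.149)]
300 [(280, 0.549, -0.181, 0.153), (288, 0.553, -0.18, 0.154), (296, 0.556, -0.18, 0.154), (304, 0.56, -0.18, 0.153), (312, 0.564, -0.181, 0.151), (320, 0.568, -0.181, 0.149), (328, 0.571, -0.178, 0.154), (336, 0.575, -0.179, 0.153), (344, 0.578, -0.178, 0.153), (352, 0.582, -0.178, 0.153)]
305 [(280, 0.553, -0.154, 0.207), (288, 0.556, -0.155, 0.206), (296, 0.558, -0.155, 0.206), (304, 0.56, -0.154, 0.206), (312, 0.564, -0.181, 0.155), (320, 0.567, -0.181, 0.155), (328, 0.567, -0.153, 0.207), (336, 0.569, -0.153, 0.207), (344, 0.571, -0.153, 0.207), (352, 0.574, -0.153, 0.207)]
312 [(280, 0.554, -0.155, 0.21), (288, 0.556, -0.155, 0.21), (296, 0.558, -0.154, 0.212), (304, 0.56, -0.154, 0.212), (312, 0.564, -0.18, 0.162), (320, 0.567, -0.18, 0.162), (328, 0.567, -0.153, 0.211), (336, 0.569, -0.153, 0.21), (344, 0.571, -0.153, 0.211), (352, 0.573, -0.153, 0.21)]
```

View pics/w4.png

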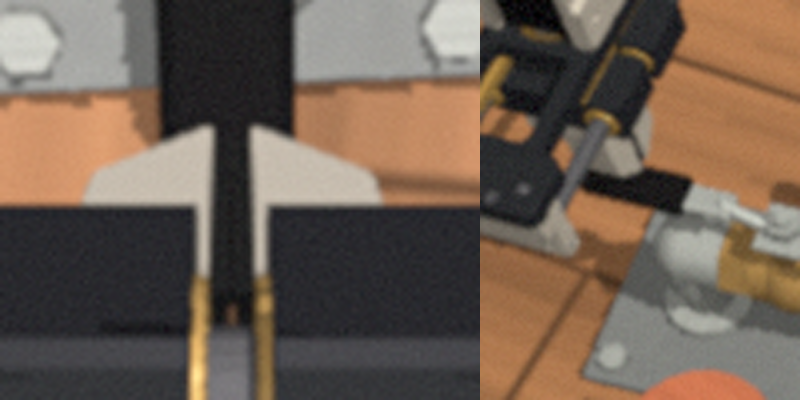

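The wrist crop (left) shows the shut finger ends at about (232,125) lying over the sleeve. Wrist and side depth both put the true fingertips at z≈0.13, about 36 mm above the reported TCP. I'll open, go lower and re-grip.

apply_moves(
  commands=[
    [60, 0, 0, 0, 0],
    [60, 0, 0, 0, 0],
    [60, 0, 0, 0, 0],
    [60, 0, 0, 0, 0],
    [60, 0, 0, -0.2, 0],
    [60, 0, 0, -0.2, 0],
    [60, 0, 0, -0.17, 0],
    [60, 0, 0, 0, 0],
  ],
)

```text
clock: 5.58
position: [0.5666, -0.1894, 0.0595]
ee_rot: [-2.116, -2.32, 0.002]
force: [-0.3, 0.1, 0.4]
width: 0.597
gripper_force: 0.0
```

apply_moves(
  commands=[
    [0, 0, 0, 0, 0],
    [0, 0, 0, 0, 0],
    [0, 0, 0, 0, 0],
    [0, 0, 0, 0, 0],
    [0, 0, 0, 0, 0],
  ],
  newtons=20,
)

```text
clock: 6.2
position: [0.5672, -0.1897, 0.0609]
ee_rot: [-2.117, -2.321, 0.0]
force: [-2.1, -0.1, 1.8]
width: 0.215
gripper_force: 20.0
```

Gripped (20 mm, 20 N). Swing.

apply_moves(
  commands=[
    [0, -0.2, 0, 0, -0.31],
    [0, -0.19, 0.02, 0, -0.31],
    [0, -0.2, 0.06, 0, -0.31],
    [0, -0.17, 0.08, 0, -0.31],
    [0, -0.17, 0.11, 0, -0.31],
    [0, -0.15, 0.14, 0, -0.31],
    [0, -0.12, 0.15, 0, -0.31],
    [0, -0.1, 0.17, 0, -0.31],
    [0, -0.07, 0.19, 0, -0.31],
    [0, -0.04, 0.19, 0, -0.31],
    [0, 0, 0.05, 0, 0],
    [0, 0, 0, 0, 0],
  ],
)

```text
clock: 7.7
position: [0.4841, -0.125, 0.0612]
ee_rot: [3.128, 0.173, 0.004]
force: [4.5, -18.1, -15.0]
width: 0.218
gripper_force: 19.9
```

Run:
```python
from h import *
o=observe();M=R.from_rotvec(o["ee_rot"]).as_matrix();print(o["position"],np.degrees(np.arctan2(M[1,1],M[0,1])),o["joints"],o["force"],o["ft_torque"],o["width"],o["gripper_force"])
```

```text
[ 0.48409969 -0.12495154  0.06115802] -83.6733329993969 [-0.62362612  0.62270849  1.12621368  2.08164266 -0.72849362  0.89803428
 -0.54027488] [  4.51021636 -18.12534795 -15.0335655 ] [-3.7032214  -0.89953796  0.13033191] 0.2177892846577922 19.887612015008926
```

apply_moves(
  commands=[
    [0, 0, 0.06, 0, 0],
    [0, 0, 0.02, 0, 0],
    [0, 0, 0, 0, 0],
    [60, 0, -0.06, 0, 0],
    [60, 0, 0, 0, 0],
    [60, 0, 0, 0, 0],
    [60, 0, 0, 0.5, 0],
    [60, 0, 0, 0.9, 0],
    [60, 0, 0, 0.9, 0],
    [60, 0, 0, 0.9, 0],
    [60, 0, 0, 0.5, 0],
    [60, 0, 0, 0, 0],
  ],
)

```text
clock: 9.2
position: [0.484, -0.1186, 0.2847]
ee_rot: [-3.135, -0.179, -0.007]
force: [-0.4, 0.4, -0.7]
width: 0.6
gripper_force: 0.0
```

Run:
```python
from h import *
o=observe();im,d=imaging.get_image("wrist");P=cloud("wrist",d,o)
print(o["position"],o["force"])
im=im.astype(int);z=P[...,2]
lv=(d>0)&(im.max(-1)<75)&(z>.1)&(z<.13)&(P[...,0]<.53)&(P[...,1]<-.08);q=P[lv];print("lever",len(q),np.median(q,0),cv2.minAreaRect(q[:,:2].astype(np.float32)))
f,d=imaging.get_image("scene");P=cloud("scene",d);z=P[...,2]
lv=(d>0)&(f.max(-1)<70)&(z>.1)&(z<.13)&(P[...,0]<.53)&(P[...,1]<-.08);q=P[lv];print("lever",len(q),np.median(q,0) if len(q) else 0,cv2.minAreaRect(q[:,:2].astype(np.float32)) if len(q) else 0)
```

```text
[ 0.48400771 -0.11863472  0.28467849] [-0.35030405  0.3542637  -0.69716451]
lever 709 [ 0.48583307 -0.12462563  0.11514367] ((0.4840109050273895, -0.12474998831748962), (0.05197472497820854, 0.017811115831136703), 6.354609489440918)
lever 283 [ 0.48844595 -0.12127424  0.11564916] ((0.4859059453010559, -0.12242057919502258), (0.05283796787261963, 0.01840403489768505), 8.186013221740723)
```

apply_moves(
  commands=[
    [90, 0, 0.8, 0.2, 0],
    [90, 0.1, 0.8, 0, 0],
    [90, 0.1, 0.8, 0, 0],
    [90, 0, 0.2, 0, 0],
    [90, 0, 0, 0, 0],
  ],
  newtons=40,
)

```text
clock: 9.93
position: [0.4941, 0.0376, 0.2937]
ee_rot: [3.135, 0.179, -0.003]
force: [-0.1, -0.1, -0.4]
width: 0.901
gripper_force: 0.0
```

Run:
```python
from h import *
o=observe();im,d=imaging.get_image("wrist");P=cloud("wrist",d,o)
M=R.from_rotvec(o["ee_rot"]).as_matrix();print(o["position"],np.degrees(np.arctan2(M[1,1],M[0,1])),o["width"])
cv2.imwrite("pics/w5.png",im[:,:,::-1]);im=im.astype(int);z=P[...,2]
b=(d>0)&(abs(P[...,0]-.53)<.1)&(abs(P[...,1]-.07)<.1)
q=P[b&(im.min(-1)>90)&(z>.175)&(z<.2)]
for _ in range(6):
    cc,rr=circ(q);q=q[abs(np.hypot(*(q[:,:2]-cc).T)-rr)<.012]
print("rim",cc,rr,len(q),np.percentile(q[:,2],95))
hd=b&(im.max(-1)<75)&(z>.2)&(z<.26);q=P[hd];print("handle",len(q),np.median(q,0),q.min(0),q.max(0))
t=q[q[:,2]>q[:,2].max()-.006];print("top",len(t),t.mean(0),cv2.minEnclosingCircle(t[:,:2].astype(np.float32)))
```

```text
[0.49408606 0.03761806 0.29369428] -83.45859209307491 0.900946448516746
rim [0.53461028 0.073452  ] 0.051892803134551496 5379 0.18986631580525293
handle 621 [0.50151822 0.03667352 0.24534878] [0.4891145  0.0271313  0.20636573] [0.50691827 0.04547989 0.2496037 ]
top 362 [0.49775397 0.03644282 0.24663765] ((0.4972780644893646, 0.03646332770586014), 0.008756830357015133)
```

View pics/w5.png

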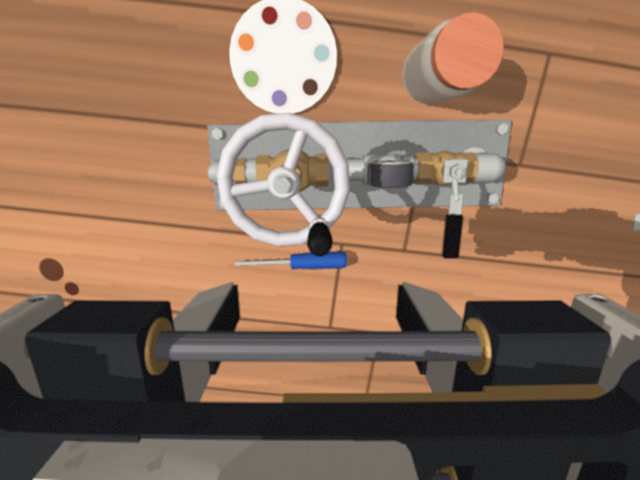

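apply_moves(
  commands=[
    [90, 0.05, -0.02, -0.5, 0],
    [90, 0, 0, -0.5, 0],
    [90, 0, 0, -0.5, 0],
    [90, 0, 0, -0.4, 0],
    [90, 0, 0, -0.1, 0],
    [0, 0, 0, 0, 0],
    [0, 0, 0, 0, 0],
    [0, 0, 0, 0, 0],
    [0, 0, 0, 0, 0],
    [0, 0, 0, 0, 0],
    [0, 0, 0, 0, 0],
    [0, 0, 0, 0, 0],
  ],
  newtons=40,
)

```text
clock: 11.48
position: [0.4977, 0.0365, 0.1747]
ee_rot: [-3.136, -0.177, 0.0]
force: [-0.9, 1.3, 2.9]
width: 0.21
gripper_force: 40.0
```

```bash
python3 arc.py .5345 .0737 .052 225 -174 24 0 -.0028
```

```text
[-0.15, 0.2, -0.0, 0.0]
[-0.09, 0.24, -0.0, 0.0]
[-0.01, 0.25, -0.01, 0.0]
[0.06, 0.24, 0.0, 0.0]
[0.12, 0.22, 0.0, 0.0]
[0.18, 0.17, -0.0, 0.0]
[0.23, 0.11, -0.0, 0.0]
[0.24, 0.05, -0.01, 0.0]
[0.25, -0.03, 0.0, 0.0]
[0.23, -0.1, 0.0, 0.0]
[0.2, -0.16, -0.0, 0.0]
[0.14, -0.2, -0.0, 0.0]
[0.07, -0.24, -0.01, 0.0]
[0.0, -0.25, 0.0, 0.0]
[-0.07, -0.24, 0.0, 0.0]
[-0.13, -0.22, -0.0, 0.0]
[-0.19, -0.16, -0.0, 0.0]
[-0.23, -0.1, -0.01, 0.0]
[-0.25, -0.03, 0.0, 0.0]
[-0.25, 0.04, 0.0, 0.0]
[-0.22, 0.11, -0.0, 0.0]
[-0.19, 0.16, -0.0, 0.0]
[-0.13, 0.22, -0.0, 0.0]
[-0.06, 0.24, -0.01, 0.0]
[0.49773045 0.03693045 0.17467728] [0.48278486 0.06826452 0.17187728] [0.49768056 0.03646252 0.17467728]
```

apply_moves(
  commands=[
    [0, -0.15, 0.2, 0, 0],
    [0, -0.09, 0.24, 0, 0],
    [0, -0.01, 0.25, -0.01, 0],
    [0, 0.06, 0.24, 0, 0],
    [0, 0.12, 0.22, 0, 0],
    [0, 0.18, 0.17, 0, 0],
    [0, 0.23, 0.11, 0, 0],
    [0, 0.24, 0.05, -0.01, 0],
    [0, 0.25, -0.03, 0, 0],
    [0, 0.23, -0.1, 0, 0],
    [0, 0.2, -0.16, 0, 0],
    [0, 0.14, -0.2, 0, 0],
  ],
)

```text
clock: 12.98
position: [0.5813, 0.0967, 0.1732]
ee_rot: [-3.135, -0.179, 0.003]
force: [-5.8, 3.9, 2.5]
width: 0.214
gripper_force: 40.0
```

```bash
cat > st.py <<'E'
from h import *
o=observe();p=o["position"]-[.5345,.0737,0];print(o["position"],"r",np.hypot(*p[:2]),"brg",np.degrees(np.arctan2(p[1],p[0]))%360,o["force"],o["width"],o["gripper_force"],o["joints"].round(2))
E
python3 st.py
```

```text
[0.58126995 0.09670541 0.17320948] r 0.05212175144240252 brg 26.191857856668058 [-5.76051877  3.91112848  2.48139973] 0.2144014702937254 40.00060494756326 [-0.93  0.56  1.05  1.73 -0.52  1.16 -1.19]
```

Tracking well (r = 52.1 mm). Second half to the stop.

apply_moves(
  commands=[
    [0, 0.07, -0.24, -0.01, 0],
    [0, 0, -0.25, 0, 0],
    [0, -0.07, -0.24, 0, 0],
    [0, -0.13, -0.22, 0, 0],
    [0, -0.19, -0.16, 0, 0],
    [0, -0.23, -0.1, -0.01, 0],
    [0, -0.25, -0.03, 0, 0],
    [0, -0.25, 0.04, 0, 0],
    [0, -0.22, 0.11, 0, 0],
    [0, -0.19, 0.16, 0, 0],
    [0, -0.13, 0.22, 0, 0],
    [0, -0.06, 0.24, -0.01, 0],
  ],
)

```text
clock: 14.48
position: [0.4827, 0.0659, 0.1719]
ee_rot: [3.135, 0.175, 0.001]
force: [1.3, -5.1, 2.7]
width: 0.209
gripper_force: 40.0
```

```bash
python3 st.py
```

```text
[0.48267255 0.06588752 0.17191613] r 0.05241297278137125 brg 188.57223948231157 [ 1.27503546 -5.09835734  2.65593833] 0.2094088417236643 40.00020824954845 [-1.12  0.38  1.17  1.98 -0.4   1.04 -1.22]
```

apply_moves(
  commands=[
    [0, 0, 0, 0, 0],
    [0, 0, 0.06, 0, 0],
    [0, 0, 0.06, 0, 0],
    [0, 0, 0, 0, 0],
    [0, 0, 0, 0, 0],
  ],
)

```text
clock: 15.1
position: [0.4827, 0.0685, 0.172]
ee_rot: [3.131, 0.169, -0.0]
force: [-2.3, -19.6, 6.0]
width: 0.209
gripper_force: 40.0
```

```bash
python3 st.py
```

```text
[0.48269335 0.06851935 0.17204503] r 0.05206503812809471 brg 185.71057237681364 [ -2.2506757  -19.59104447   6.00217349] 0.20881955708988256 40.00207793433219 [-1.12  0.38  1.17  1.98 -0.4   1.05 -1.24]
```

apply_moves(
  commands=[
    [0, 0, -0.1, 0, 0],
    [0, 0, 0, 0, 0],
  ],
)

```text
clock: 15.35
position: [0.4827, 0.0671, 0.1719]
ee_rot: [3.136, 0.175, -0.001]
force: [-3.7, -6.2, 5.8]
width: 0.21
gripper_force: 40.0
```

```bash
python3 st.py; python3 arc.py .5345 .0737 .052 187 403 12 0 .0015
```

```text
[0.48269129 0.06713969 0.17190898] r 0.05222241406995418 brg 187.21670476930237 [-3.73023798 -6.19431402  5.81710499] 0.21029991847482818 40.001167345326394 [-1.12  0.38  1.17  1.98 -0.4   1.05 -1.23]
[0.07, -0.26, 0.0, 0.0]
[0.16, -0.23, 0.0, 0.0]
[0.21, -0.16, 0.01, 0.0]
[0.25, -0.1, -0.0, 0.0]
[0.28, -0.0, 0.0, 0.0]
[0.26, 0.07, 0.0, 0.0]
[0.22, 0.15, 0.0, 0.0]
[0.17, 0.22, 0.01, 0.0]
[0.09, 0.25, -0.0, 0.0]
[0.01, 0.27, 0.0, 0.0]
[-0.07, 0.26, 0.0, 0.0]
[-0.16, 0.23, 0.01, 0.0]
[0.4828876  0.06736279 0.17190898] [0.57253039 0.10916391 0.17340898] [0.48269129 0.06713969 0.17190898]
```

apply_moves(
  commands=[
    [0, 0.07, -0.26, 0, 0],
    [0, 0.16, -0.23, 0, 0],
    [0, 0.21, -0.16, 0.01, 0],
    [0, 0.25, -0.1, 0, 0],
    [0, 0.28, 0, 0, 0],
    [0, 0.26, 0.07, 0, 0],
    [0, 0.22, 0.15, 0, 0],
    [0, 0.17, 0.22, 0.01, 0],
    [0, 0.09, 0.25, 0, 0],
    [0, 0.01, 0.27, 0, 0],
    [0, -0.07, 0.26, 0, 0],
    [0, -0.16, 0.23, 0.01, 0],
  ],
)

```text
clock: 16.85
position: [0.5727, 0.1091, 0.1736]
ee_rot: [3.134, 0.175, 0.001]
force: [0.1, -8.0, -2.4]
width: 0.213
gripper_force: 40.0
```

```bash
python3 st.py; python3 arc.py .5345 .0737 .052 43 259 12 0 .0015
```

```text
[0.57274023 0.10909732 0.17356822] r 0.05210840239877456 brg 42.78909675677356 [ 0.10197711 -7.95600941 -2.40068046] 0.2129815079035746 39.999641315080225 [-0.97  0.55  1.06  1.75 -0.51  1.15 -1.22]
[-0.21, 0.17, 0.0, 0.0]
[-0.26, 0.09, 0.0, 0.0]
[-0.27, 0.01, 0.01, 0.0]
[-0.26, -0.08, -0.0, 0.0]
[-0.22, -0.15, 0.0, 0.0]
[-0.17, -0.21, 0.0, 0.0]
[-0.09, -0.26, 0.0, 0.0]
[-0.01, -0.27, 0.01, 0.0]
[0.07, -0.26, -0.0, 0.0]
[0.15, -0.22, 0.0, 0.0]
[0.22, -0.17, 0.0, 0.0]
[0.25, -0.09, 0.01, 0.0]
[0.57253039 0.10916391 0.17356822] [0.52457793 0.02265539 0.17506822] [0.57274023 0.10909732 0.17356822]
```

apply_moves(
  commands=[
    [0, -0.21, 0.17, 0, 0],
    [0, -0.26, 0.09, 0, 0],
    [0, -0.27, 0.01, 0.01, 0],
    [0, -0.26, -0.08, 0, 0],
    [0, -0.22, -0.15, 0, 0],
    [0, -0.17, -0.21, 0, 0],
    [0, -0.09, -0.26, 0, 0],
    [0, -0.01, -0.27, 0.01, 0],
    [0, 0.07, -0.26, 0, 0],
    [0, 0.15, -0.22, 0, 0],
    [0, 0.22, -0.17, 0, 0],
    [0, 0.25, -0.09, 0.01, 0],
  ],
)

```text
clock: 18.35
position: [0.5227, 0.023, 0.175]
ee_rot: [-3.136, -0.175, 0.005]
force: [-7.0, -1.6, 2.3]
width: 0.213
gripper_force: 40.0
```

```bash
python3 st.py; python3 arc.py .5345 .0737 .052 259 475 12 0 .0015
```

```text
[0.52270687 0.02301314 0.17503357] r 0.05204071402216659 brg 256.902218318424 [-6.97665125 -1.57665375  2.25759461] 0.21289532628878954 40.000529024982825 [-0.93  0.44  1.11  1.89 -0.44  1.09 -1.11]
[0.27, -0.01, 0.0, 0.0]
[0.26, 0.08, 0.0, 0.0]
[0.23, 0.15, 0.01, 0.0]
[0.16, 0.21, -0.0, 0.0]
[0.1, 0.26, 0.0, 0.0]
[0.01, 0.27, 0.0, 0.0]
[-0.08, 0.26, 0.0, 0.0]
[-0.15, 0.22, 0.01, 0.0]
[-0.21, 0.17, -0.0, 0.0]
[-0.26, 0.09, 0.0, 0.0]
[-0.27, 0.01, 0.0, 0.0]
[-0.26, -0.07, 0.01, 0.0]
[0.52457793 0.02265539 0.17503357] [0.51252385 0.120828   0.17653357] [0.52270687 0.02301314 0.17503357]
```

apply_moves(
  commands=[
    [0, 0.27, -0.01, 0, 0],
    [0, 0.26, 0.08, 0, 0],
    [0, 0.23, 0.15, 0.01, 0],
    [0, 0.16, 0.21, 0, 0],
    [0, 0.1, 0.26, 0, 0],
    [0, 0.01, 0.27, 0, 0],
    [0, -0.08, 0.26, 0, 0],
    [0, -0.15, 0.22, 0.01, 0],
    [0, -0.21, 0.17, 0, 0],
    [0, -0.26, 0.09, 0, 0],
    [0, -0.27, 0.01, 0, 0],
    [0, -0.26, -0.07, 0.01, 0],
  ],
)

```text
clock: 19.85
position: [0.5132, 0.1215, 0.1768]
ee_rot: [3.134, 0.177, 0.005]
force: [11.0, -8.6, -15.1]
width: 0.213
gripper_force: 40.0
```

```bash
python3 st.py; python3 arc.py .5345 .0737 .052 115 188 4 0 .0005
```

```text
[0.51322988 0.12147842 0.17684794] r 0.0522991000952679 brg 113.99779662857725 [ 10.98166321  -8.63753072 -15.12053923] 0.21275120415298512 39.997520805336535 [-1.13  0.45  1.13  1.88 -0.46  1.1  -1.28]
[-0.23, -0.15, 0.0, 0.0]
[-0.17, -0.22, 0.0, 0.0]
[-0.09, -0.26, 0.01, 0.0]
[-0.0, -0.28, -0.0, 0.0]
[0.51252385 0.120828   0.17684794] [0.48300606 0.066463   0.17734794] [0.51322988 0.12147842 0.17684794]
```

apply_moves(
  commands=[
    [0, -0.23, -0.15, 0, 0],
    [0, -0.17, -0.22, 0, 0],
    [0, -0.09, -0.26, 0, 0],
    [0, 0, -0.28, 0, 0],
    [0, 0, 0, 0, 0],
    [0, 0, 0, 0, 0],
    [0, 0, 0, 0, 0],
  ],
)

```text
clock: 20.72
position: [0.4827, 0.0678, 0.1771]
ee_rot: [3.136, 0.177, -0.001]
force: [-2.0, -2.9, 3.0]
width: 0.209
gripper_force: 40.0
```

```bash
python3 st.py
python3 - <<'E'
from h import *
I=[]
for n in("scene","side"):
    im,d=imaging.get_image(n);P=cloud(n,d);z=P[...,2];I.append(im)
    b=(d>0)&(abs(P[...,0]-.53)<.1)&(abs(P[...,1]-.07)<.1)
    q=P[b&(im.min(-1)>90)&(z>.175)&(z<.2)]
    for _ in range(6):
        cc,rr=circ(q);q=q[abs(np.hypot(*(q[:,:2]-cc).T)-rr)<.012]
    print("rim",cc,rr,len(q),np.percentile(q[:,2],95))
    lv=(d>0)&(im.max(-1)<70)&(z>.1)&(z<.13)&(P[...,0]<.53)&(P[...,1]<-.08);q=P[lv];print("lever",len(q),cv2.minAreaRect(q[:,:2].astype(np.float32)))
cv2.imwrite("pics/end.png",np.hstack([cv2.resize(i,(400,300)) for i in I])[:,:,::-1])
E
```

```text
[0.48267914 0.0677702  0.17707341] r 0.05215902449454441 brg 186.52789220047106 [-1.96357978 -2.94457899  2.96092359] 0.20859177185238517 40.00033868243918 [-1.12  0.37  1.17  1.97 -0.4   1.06 -1.23]
rim [0.53739956 0.07493889] 0.05243623983517911 2225 0.1936464271549337
lever 288 ((0.48655256628990173, -0.12275795638561249), (0.05125821754336357, 0.019204001873731613), 8.096071243286133)
rim [0.52854438 0.07004005] 0.052948166409963686 1145 0.19364871387662752
lever 464 ((0.4843583405017853, -0.1249348372220993), (0.05923016369342804, 0.019980447366833687), 7.7786712646484375)
```

View pics/end.png

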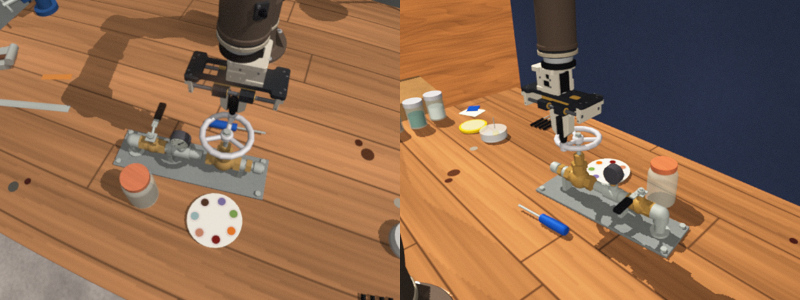

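The scene (left) and side (right) views show the lever square across the pipe. The handle is gripped on the robot side of the wheel, and the jar, palette and screwdriver have not moved. The handle's bearing is within about 1° of where it met the stop, and the rim has risen enough for two turns.

```bash
python3 -c "
from cell import arm
print(arm.sign_off())"
```

```text
the job is handed in; nothing more can be done
None
```

I handed the job in at about 21 s: the isolator lever is off, and the wheel was wound to its closed stop and backed off two full turns, with the handle still gripped at 40 N; no verdict was returned.

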